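# Turn the supply row round for a left-handed colleague

### The job

The four containers in the old dark rack stand in order of use, and a left-handed colleague is taking over the bench. Move them all into the new grey rack in the reverse order, one to a compartment: the one that stands leftmost in the old rack goes to the rightmost compartment of the new rack, and so on (left and right as seen from the robot). Keep every container upright on the way and leave each standing flat on its compartment's floor.

Things in the scene. Friction and masses are not known exactly. Their poses are not given: they have to be found in the camera images.
- paste_pot_mid (a point): small squat plain white plastic pot with a lid, 46 mm across, 34 mm high. Loose; stands upright at the start. This point is on its axis, half-way up (17 mm above its foot); z runs up along it.
- tall_jar_mid (a point): taller of the two screw-lid glass jars of hardware, grey-green lid, 60 mm across, 109 mm high with its lid; the lid (56 mm across) is its top 15 mm, the glass below it is straight. Loose; stands upright at the start. This point is on its axis, half-way up (54.5 mm above its foot); z runs up along it.
- short_jar_mid (a point): shorter, wider screw-lid glass jar of hardware, blue lid, 64 mm across, 88 mm high with its lid; the lid (60 mm across) is its top 13 mm, the glass below it is straight. Loose; stands upright at the start. This point is on its axis, half-way up (44 mm above its foot); z runs up along it.
- glue_mid (a point): small plastic squeeze bottle with a cone nozzle, 131 mm high over the nozzle; round body 48 mm across up to its shoulder (96 mm above its foot at the most), cap 28 mm across from 96 to 113 mm, nozzle 13 mm across above. Loose; stands upright at the start. This point is on its axis, half-way up (65.5 mm above its foot); z runs up along it.
- old_rack: Old rack: dark wooden rack on end boards; the four containers stand in it at the start. 350 mm along its y, 92 mm along x, fixed. Origin: centre of its underside; underside on the bench; x away from the robot, y left, z up. Four compartments, centres at x = 0, y = +129, +43, -43, -129 mm, each 80 mm square inside; floor 60 mm above the bench, walls 6 mm thick with tops 66 mm above the bench.
- new_rack: New rack: rack painted plain grey, empty at the start, same shape. 350 mm along its y, 92 mm along x, fixed. Origin: centre of its underside; underside on the bench; x away from the robot, y left, z up. Four compartments, centres at x = 0, y = +129, +43, -43, -129 mm, each 80 mm square inside; floor 60 mm above the bench, walls 6 mm thick with tops 66 mm above the bench.
- paste_pot_mat: Square cork mat, 74 x 74 x 3 mm, fixed in the compartment of the old rack where the white pot stands at the start (the four mats look alike); it stays there and so marks the place the white pot came from. The container's foot is on its top, 63 mm above the bench. Origin: centre of its underside.
- tall_jar_mat: Square cork mat, 74 x 74 x 3 mm, fixed in the compartment of the old rack where the tall jar stands at the start (the four mats look alike); it stays there and so marks the place the tall jar came from. The container's foot is on its top, 63 mm above the bench. Origin: centre of its underside.
- short_jar_mat: Square cork mat, 74 x 74 x 3 mm, fixed in the compartment of the old rack where the short jar stands at the start (the four mats look alike); it stays there and so marks the place the short jar came from. The container's foot is on its top, 63 mm above the bench. Origin: centre of its underside.
- glue_mat: Square cork mat, 74 x 74 x 3 mm, fixed in the compartment of the old rack where the glue bottle stands at the start (the four mats look alike); it stays there and so marks the place the glue bottle came from. The container's foot is on its top, 63 mm above the bench. Origin: centre of its underside.
Things that resemble listed ones, but are neither listed nor needed, are in the scene too. What is shaped like the part that bears glue_mid but red is not meant.

How it is judged (in metres and radians):
At the end, for the whole second after the job is handed in: Each of the four containers stands at rest and upright (within 0.1 rad) inside the mirrored compartment of the new rack (centre within 19 mm of the compartment's centre in rack x and in rack y, foot on the floor within 4 mm): old place 1 from the left goes to place 4, 2 to 3, 3 to 2, 4 to 1 (((y of paste_pot_mat in the frame of old_rack between 0.109 and 0.149 m and y of paste_pot_mid in the frame of new_rack between -0.148 and -0.11 m) or (y of paste_pot_mat in the frame of old_rack between 0.023 and 0.063 m and y of paste_pot_mid in the frame of new_rack between -0.062 and -0.024 m) or (y of paste_pot_mat in the frame of old_rack between -0.063 and -0.023 m and y of paste_pot_mid in the frame of new_rack between 0.024 and 0.062 m) or (y of paste_pot_mat in the frame of old_rack between -0.149 and -0.109 m and y of paste_pot_mid in the frame of new_rack between 0.11 and 0.148 m)) and x of paste_pot_mid in the frame of new_rack between -0.019 and 0.019 m and z of paste_pot_mid in the frame of new_rack between 0.073 and 0.081 m and angle between each of paste_pot_mid, tall_jar_mid, short_jar_mid, glue_mid's own z axis and vertical below 0.1 rad and linear speed of each of paste_pot, tall_jar, short_jar, glue below 0.02 m/s and ((y of tall_jar_mat in the frame of old_rack between 0.109 and 0.149 m and y of tall_jar_mid in the frame of new_rack between -0.148 and -0.11 m) or (y of tall_jar_mat in the frame of old_rack between 0.023 and 0.063 m and y of tall_jar_mid in the frame of new_rack between -0.062 and -0.024 m) or (y of tall_jar_mat in the frame of old_rack between -0.063 and -0.023 m and y of tall_jar_mid in the frame of new_rack between 0.024 and 0.062 m) or (y of tall_jar_mat in the frame of old_rack between -0.149 and -0.109 m and y of tall_jar_mid in the frame of new_rack between 0.11 and 0.148 m)) and x of tall_jar_mid in the frame of new_rack between -0.019 and 0.019 m and z of tall_jar_mid in the frame of new_rack between 0.1105 and 0.1185 m and ((y of short_jar_mat in the frame of old_rack between 0.109 and 0.149 m and y of short_jar_mid in the frame of new_rack between -0.148 and -0.11 m) or (y of short_jar_mat in the frame of old_rack between 0.023 and 0.063 m and y of short_jar_mid in the frame of new_rack between -0.062 and -0.024 m) or (y of short_jar_mat in the frame of old_rack between -0.063 and -0.023 m and y of short_jar_mid in the frame of new_rack between 0.024 and 0.062 m) or (y of short_jar_mat in the frame of old_rack between -0.149 and -0.109 m and y of short_jar_mid in the frame of new_rack between 0.11 and 0.148 m)) and x of short_jar_mid in the frame of new_rack between -0.019 and 0.019 m and z of short_jar_mid in the frame of new_rack between 0.1 and 0.108 m and ((y of glue_mat in the frame of old_rack between 0.109 and 0.149 m and y of glue_mid in the frame of new_rack between -0.148 and -0.11 m) or (y of glue_mat in the frame of old_rack between 0.023 and 0.063 m and y of glue_mid in the frame of new_rack between -0.062 and -0.024 m) or (y of glue_mat in the frame of old_rack between -0.063 and -0.023 m and y of glue_mid in the frame of new_rack between 0.024 and 0.062 m) or (y of glue_mat in the frame of old_rack between -0.149 and -0.109 m and y of glue_mid in the frame of new_rack between 0.11 and 0.148 m)) and x of glue_mid in the frame of new_rack between -0.019 and 0.019 m and z of glue_mid in the frame of new_rack between 0.1215 and 0.1295 m); the robot touches nothing.
It fails at once if the white pot is tipped by more than 0.7 rad (angle between paste_pot_mid's own z axis and vertical above 0.7 rad).
It fails at once if the tall jar is tipped by more than 0.7 rad (angle between tall_jar_mid's own z axis and vertical above 0.7 rad).
It fails at once if the short jar is tipped by more than 0.7 rad (angle between short_jar_mid's own z axis and vertical above 0.7 rad).
It fails at once if the glue bottle is tipped by more than 0.7 rad (angle between glue_mid's own z axis and vertical above 0.7 rad).
It also fails if it takes over 106 s, if anything falls off the work surface, if the arm or the gripper's body presses on something with over 40 N, if the wrist force passes 120 N, or if a joint passes its speed limit or range.

### The arm

A 7-joint arm with a two-finger parallel gripper is mounted at the origin on a cart in front of the work surface, level with it; the furniture and walls round the work are solid. World frame = base frame: x ahead of the robot, y to its left, z up, the work surface at z = 0. Lengths are in mm, angles in rad, forces in N, time in s.
With the tool pointing down it reaches from about 400 to 850 mm from the base axis. Payload 6.9 kg.
Tool frame: the origin (TCP) lies at the centre of the arm's flange, where the gripper is bolted on; the fingertips stand 173 mm ahead of it and the grasp point (between the pads) lies 155 mm ahead of it; z points along the fingers, y is the direction in which the jaws open and shut (so a half turn about z gives the same grasp; the last joint's range is limited). The gripper opens to 85 mm and grips with 20 to 120 N. Pads are 22 mm wide; open, the fingers measure 114 mm over their backs; the gripper's body (76 mm by 85 mm) begins 54 mm behind the grasp point. The pads swing forward as they close: fully open they stand 13 mm farther back than shut.
Start: joints at [1.337, 0.507, -0.238, 1.5, 0.126, 1.149, -0.155], TCP at [208.282, -589.268, 404.675] pointing down, gripper open.
Joint ranges: [-3.08, 3.08], [-0.24, 2.05], [-1.43, 1.35], [0, 2.5], [-1.52, 4.66], [0.17, 1.96], [-2.89, 2.89]. Speed limits (rad/s): [2.39, 2.39, 3.14, 3.14, 3.14, 3.14, 3.14].

### API

Orientations are given as a 3x3 rotation matrix whose columns are the frame's x, y, z axes.
In Python, from cell import * gives the robot as it stands.
- The arm moves only by the shell command python3 -m inch 'ROWS' [FORCE]. ROWS is JSON, a list of rows, each a list of 7 numbers: the shift along the tool's x, y, z in m, then the turn, a rotation vector about the tool's x, y, z in rad, then the gripper command: -1 is fully open, 1 is shut, values between are in proportion. In form: [[dx, dy, dz, rx, ry, rz, fingers], ...]. A call has exactly 5 rows; each row shifts and turns the pose as measured when the row begins, along the tool's axes as they then stand; what a row does not reach is not made up. A row lasts 1/8 s, in which the tool goes at most 62.5 mm and 10.7 degrees, less where a joint would pass 70% of its speed; a pose out of reach is approached as far as the arm can. A call with a gripper value outside its range is refused whole. The fingers move at their own pace and stop on an object; FORCE is the grip in N (left out, the last holds). Time passes only in rows, so rows that do not move let the fingers close, or fill a call up. It gives the time, the measured TCP pose, the force and the opening at its end, in the units of the state.
- read_state(): the state, without advancing time (a new reading comes with each control period).
- snapshot(name): name is "scene" or "top" or "wrist"; returns a dict with "pixels" (420x560x3 uint8, blue, green, red), "z_map" (420x560 float32, mm along the optical axis (not along the pixel's ray), 0 where there is no reading), "mtx" (3x3 intrinsics, pixels), "distortion" ([k1, k2, p1, p2, k3] as OpenCV has them; the pictures are not rectified), "T" (4x4, takes a point from camera to world coordinates). Camera axes: x right, y up, looking along -z (the intrinsics and any distortion apply to the point x, -y, -z); pixel columns grow to the right and rows downward; lengths in mm; the calibration is good to about 2 mm. A picture is of the moment at which its call begins.
- job_done(): hands the job in, once; it reports no verdict.
Trained networks look in a picture, given as the dict that the camera call returned (one of the last four; its "shot" number tells which), for a name from the list of things; names that differ only in an ending like _2 or _b are one class to them, and where a whole thing is asked for, a point or a joint stands for the part that bears it (a point fixed in the world has none). Each returns a list of dicts, best first, with "p" (0 to 1); they miss things now and then, are a little off and sometimes report something else, mostly with a low value. They report only what shows in the picture. A call takes as long as a camera call. They do not tell look-alikes from the thing itself.
- masks_of(picture, label): "pixels" (420x560 bool, what is visible of it) and "rect" ([left, top, width, height] in pixels, round what is visible of it).
- spot_point(picture, label): "pixel" ([column, row] in pixels: a listed point, or the origin of a listed thing).
The state is a dict: "time_s": time; "joint_positions": joint angles; "qd": joint speeds; "tau": joint torques, N m; "ee_pos": TCP position; "tcp_rot": TCP orientation; "ft_force": force on the tool from outside, world axes, zero at the start; "torque": the same for the moment, N m; "opening": finger opening in mm.
Only numpy, scipy, OpenCV 4.12 (cv2) and the standard library are available. Lean on these libraries where they do the work, as an engineer would, in place of code of your own. Each camera call takes 0.05 s, during which the arm holds its last target. There are 200 camera calls.

## Working session

There is one attempt and no reset: what is moved stays moved. The work goes in short steps, Python scripts to look and compute and a shell command to move; the robot and the scene stay as the last step left them, time stands still between calls to the robot, and variables do not carry over. Pictures are saved under pics/ and viewed, about 12 in all and at most 16, crops included, and the job is handed in when it is done.

```bash
ls; mkdir -p pics
cat > h.py <<'E'
from cell import *
import numpy as np, cv2
def world(s,uv,z=None):
    """pixels -> world mm, depth from z_map unless z (world height) given"""
    uv=np.atleast_2d(np.array(uv,float)); K=np.array(s["mtx"],float);T=np.array(s["T"],float)
    n=cv2.undistortPoints(uv.reshape(-1,1,2),K,np.array(s["distortion"],float)).reshape(-1,2)
    d=np.c_[n[:,0],-n[:,1],-np.ones(len(n))]@T[:3,:3].T
    if z is None:
        t=s["z_map"][uv[:,1].astype(int),uv[:,0].astype(int)]
    else: t=(z-T[2,3])/d[:,2]
    return T[:3,3]+d*np.reshape(t,(-1,1))
def cloud(s):
    v,u=np.mgrid[0:420,0:560]
    P=world(s,np.c_[u.ravel(),v.ravel()]).reshape(420,560,3); P[s["z_map"]<=0]=np.nan
    return P
E
python3 - <<'E'
from h import *
np.set_printoptions(precision=3,suppress=True)
s=read_state(); print(s["time_s"],s["ee_pos"],s["tcp_rot"],s["opening"])
ims=[]
for c in ("scene","top"):
    p=snapshot(c); cv2.imwrite(f"pics/{c}0.png",p["pixels"]); print(c,p["T"])
    for l in ("paste_pot_mid","tall_jar_mid","short_jar_mid","glue_mid","old_rack","new_rack"):
        for r in masks_of(p,l)[:3]:
            m=r["pixels"]; v,u=np.nonzero(m); q=world(p,np.c_[u,v]); q=q[p["z_map"][v,u]>0]
            print(l,round(r["p"],2),r["rect"],"n",len(u),"med",np.median(q,0).round(), "min",np.percentile(q,3,axis=0).round(),"max",np.percentile(q,97,axis=0).round())
E
```

```text
pics
0.0 [ 208.173 -589.112  403.809] [[ 0.943  0.333 -0.001]
 [ 0.333 -0.943  0.002]
 [-0.    -0.002 -1.   ]] 85.05161025113102
scene [[ -0.874  -0.336   0.351 939.869]
 [  0.486  -0.624   0.611 614.338]
 [  0.014   0.705   0.709 857.021]
 [  0.      0.      0.      1.   ]]
paste_pot_mid 0.96 [390.5, 290.9, 19.1, 21.3] n 448 med [487. 318.  95.] min [463. 296.  67.] max [501. 335.  98.]
paste_pot_mid 0.58 [351.8, 270.1, 43.8, 26.4] n 339 med [500. 250.  62.] min [447. 194.  60.] max [518. 262.  66.]
tall_jar_mid 0.94 [357.6, 237.2, 32.9, 51.2] n 1260 med [496. 237. 145.] min [462. 203.  69.] max [513. 252. 171.]
tall_jar_mid 0.53 [352.8, 271.5, 42.8, 24.7] n 358 med [500. 250.  62.] min [446. 196.  59.] max [518. 263.  66.]
short_jar_mid 0.57 [337.5, 216.9, 30.1, 43.6] n 1090 med [492. 151. 132.] min [458. 117.  70.] max [511. 169. 151.]
glue_mid 0.94 [211.8, 161.2, 16.8, 42.2] n 565 med [ 662. -216.   65.] min [ 638. -241.    5.] max [ 680. -207.  116.]
glue_mid 0.69 [322.5, 186.5, 19.6, 47.2] n 687 med [490.  68. 132.] min [467.  48.  71.] max [504.  78. 181.]
old_rack 0.72 [303.0
[... 582 characters left out ...]
8. 331. 102.]
tall_jar_mid 0.79 [167.3, 232.9, 30.2, 21.2] n 597 med [480. 211. 170.] min [455. 192.  83.] max [506. 245. 174.]
short_jar_mid 0.62 [202.9, 231.1, 26.5, 24.9] n 488 med [478. 129. 151.] min [453. 106. 110.] max [505. 158. 155.]
glue_mid 0.57 [340.7, 168.9, 21.5, 21.6] n 321 med [ 649. -225.   88.] min [ 633. -250.   13.] max [ 672. -209.  126.]
glue_mid 0.55 [238.3, 234.4, 20.5, 17.4] n 325 med [479.  49. 154.] min [459.  30.  63.] max [504.  74. 190.]
old_rack 0.75 [136.8, 227.6, 126.8, 34.0] n 915 med [502. 162.  65.] min [438.  11.  58.] max [527. 353.  70.]
new_rack 0.98 [289.7, 203.3, 131.8, 35.9] n 4238 med [ 540. -242.   61.] min [ 495. -409.   57.] max [585. -77.  69.]
```

```bash
python3 -c "
import cv2,numpy as np
a=cv2.imread('pics/scene0.png');b=cv2.imread('pics/top0.png')
cv2.imwrite('pics/both.png',cv2.resize(np.vstack([a,b]),(400,600)))"
```

```text
(no output)
```

View pics/scene0.png

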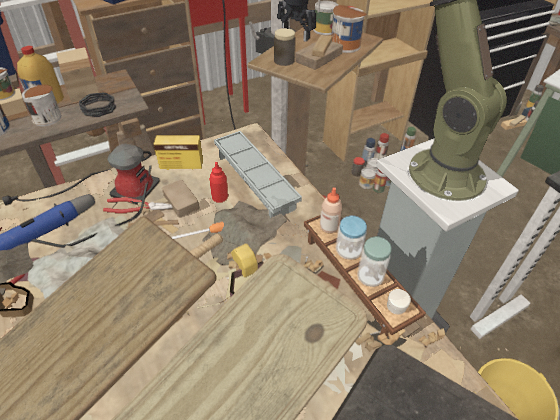

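View pics/top0.png

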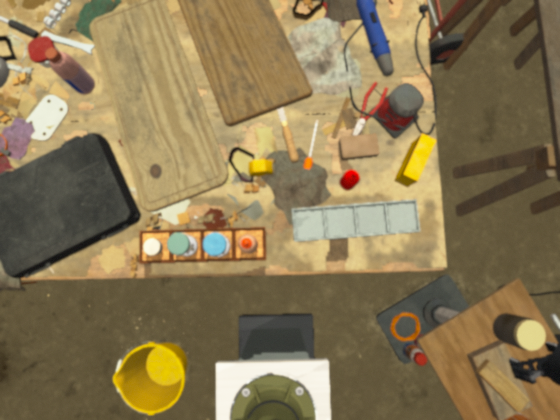

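From the pictures (2 viewed):
- **Old rack:** top-view pixels (140–265, 228–262). Left to right it holds the white pot (152,246), the tall grey-green jar (180,243), the short blue jar (215,243) and the white glue bottle with an orange nozzle (247,243).
- **Look-alike:** the all-red bottle at scene (218,183) / top (349,179) is excluded because it is red. The glue bottle I want is at scene (331,211).
- **New rack:** top-view pixels (290–420, 203–239).

Next I'll get the poses and one enlarged crop.

Run:
```python
from h import *
np.set_printoptions(precision=2,suppress=True)
for c in ("top","scene"):
    p=snapshot(c); P=cloud(p)
    if c=="scene": cv2.imwrite("pics/crop1.png",cv2.resize(p["pixels"][120:340,200:440],None,fx=2.5,fy=2.5,interpolation=cv2.INTER_CUBIC))
    X,Y,Z=P[...,0],P[...,1],P[...,2]
    box={"old":(400,560,-10,380),"new":(460,630,-440,-40)}
    for n,(a,b,d,e) in box.items():
        m=(X>a)&(X<b)&(Y>d)&(Y<e)&(Z>56)&(Z<72)
        m=cv2.morphologyEx(m.astype(np.uint8),cv2.MORPH_OPEN,np.ones((2,2)))>0
        r=cv2.minAreaRect(P[m][:,:2].astype(np.float32)); print(c,n,r,m.sum())
    for n,y,z0,z1 in (("pot",310,90,104),("tall",222,164,180),("short",136,144,160),("cap",50,163,178),("glue",50,80,145)):
        m=(abs(X-482)<50)&(abs(Y-y)<45)&(Z>z0)&(Z<z1); q=P[m]
        if len(q)>4: (cx,cy),R=cv2.minEnclosingCircle(q[:,:2].astype(np.float32)); print(c,n,len(q),cx,cy,R,"z",np.median(q[:,2]))
        if n=="glue" and len(q):
            q=P[(abs(X-482)<50)&(abs(Y-y)<45)&(Z>70)]
            for h in range(70,200,8):
                k=q[(q[:,2]>=h)&(q[:,2]<h+8)]
                if len(k): print("  z",h,len(k),k.min(0)[:2],k.max(0)[:2])
    for l in ("old_rack","new_rack"):
        for r in spot_point(p,l)[:1]: print(l,r["p"],world(p,r["pixel"],z=0))
```

```text
top old ((484.6719665527344, 195.17518615722656), (379.8957824707031, 98.81891632080078), 82.93372344970703) 2520
top new ((nan, nan), (0.0, 0.0), 0.0) 4201
top pot 225 478.8874206542969 312.15594482421875 23.811702728271484 z 97.85522193182487
top tall 407 482.80126953125 221.5039825439453 28.36661148071289 z 171.09692048313093
top short 421 480.67633056640625 133.32586669921875 29.94697380065918 z 151.23535658038872
top cap 83 480.3707580566406 52.79606246948242 13.825719833374023 z 172.38232323831699
top glue 61 480.0746765136719 52.882041931152344 23.88221549987793 z 138.91416816993114
  z 70 14 [437.9    8.83] [526.12  94.87]
  z 78 3 [461.9   29.32] [480.4   37.85]
  z 86 2 [464.42  31.86] [469.59  34.85]
  z 102 4 [456.51  30.77] [471.75  49.56]
  z 110 5 [456.42  30.16] [492.34  51.39]
  z 118 3 [456.33  42.82] [458.65  56.23]
  z 126 5 [468.66  29.1 ] [484.07  32.23]
  z 134 20 [458.94  30.97] [502.28  74.68]
  z 142 55 [458.42  30.72] [501.92  74.18]
  z 150 68 [460.96  32.94] [498.95  70.83]
  z 158 28 [463.23  37.32] [495.95  70.19]
  z 166 70 [467.9   39.16] [492.84  66.
[... 957 characters left out ...]
  39.86] [504.34  78.8 ]
  z 86 47 [460.24  48.8 ] [503.8   79.37]
  z 94 44 [463.92  47.64] [503.46  79.99]
  z 102 38 [464.88  46.37] [504.21  78.33]
  z 110 52 [465.32  41.29] [504.31  79.64]
  z 118 52 [462.8  46.2] [503.92  78.32]
  z 126 45 [466.24  44.45] [502.95  78.07]
  z 134 66 [459.63  37.51] [502.96  78.67]
  z 142 72 [458.06  38.79] [501.24  77.36]
  z 150 73 [463.65  40.08] [499.61  73.6 ]
  z 158 32 [467.7  45.8] [495.34  68.15]
  z 166 66 [466.21  40.34] [494.3   68.63]
  z 174 15 [474.3   48.34] [486.01  60.79]
  z 182 13 [477.87  50.89] [484.67  59.58]
  z 190 7 [477.98  52.4 ] [482.96  57.76]
old_rack 0.67 [[487.58 186.76  -0.  ]]
new_rack 0.71 [[ 539.64 -244.65    0.  ]]
```

View pics/crop1.png

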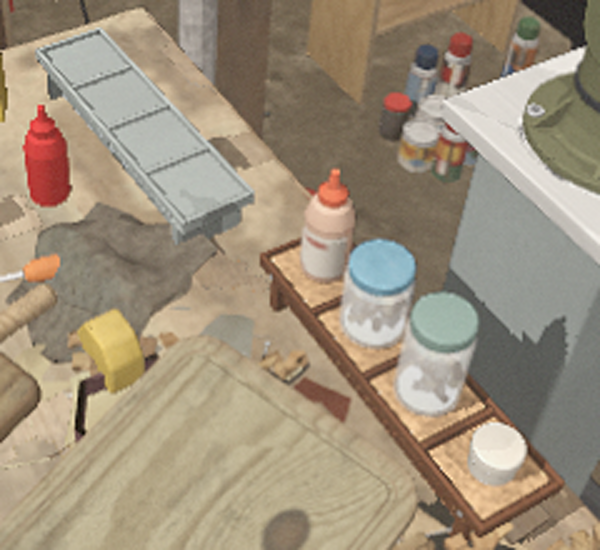

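```bash
python3 -m inch '[[0,0,-0.05,0,0,-0.1,-1],[0,0.0,0,0,0,-0.15,-1],[0,0,0,0,0,-0.15,-1],[0,0,0,0,0,-0.15,-1],[0,0,0,0,0,-0.15,-1]]' 40; python3 -c "
from cell import *; print(read_state()['joint_positions'])"
```

```text
time_s: 1.62
ee_pos: [208.5, -589.1, 456.4]
tcp_rot: [[0.488, 0.873, -0.0], [0.873, -0.488, -0.0], [-0.0, -0.0, -1.0]]
ft_force: [0.2, -0.6, -0.0]
opening: 85.1
[ 1.44187358  0.48942467 -0.42027152  1.41109403  0.20183237  1.28338443
  0.498652  ]
```

The crop (picture 3) shows the dark rack holding, from front to back, the white pot (497,453), the grey-green tall jar (437,350), the blue short jar (377,293) and the pale glue bottle with an orange nozzle (328,225). The all-red bottle at (46,155) is the decoy. Next is the new rack's pose.

Run:
```python
from h import *
from scipy.optimize import minimize
np.set_printoptions(precision=3,suppress=True)
for c in ("top","scene"):
    p=snapshot(c); P=cloud(p)
    for n in("new_rack","old_rack"):
        m=masks_of(p,n)[0]["pixels"]; q=P[m]; q=q[np.isfinite(q).all(1)&(q[:,2]>55)&(q[:,2]<72)]
        t=q[q[:,2]>63.5] if n=="x" else q
        pts=t[:,:2].astype(np.float32)
        if n=="new_rack": print(c,n,cv2.minAreaRect(pts))
        # fit the 350x92 outline: centre/yaw by robust extents along candidate yaw
        best=None
        for a in np.radians(np.arange(-6,6.1,.25)):
            R=np.array([[np.cos(a),-np.sin(a)],[np.sin(a),np.cos(a)]]); l=pts@R
            lo,hi=np.percentile(l,.7,axis=0),np.percentile(l,99.3,axis=0)
            s=np.prod(hi-lo)
            if best is None or s<best[0]: best=(s,np.degrees(a),R@((lo+hi)/2),hi-lo)
        print(c,n,best[1:])
```

```text
Traceback (most recent call last):
IndexError: list index out of range
```

```bash
python3 -m inch '[[0.05,0.0,-0.02,0,0,-0.18,-1],[0.05,0,0,0,0,-0.18,-1],[0.05,0,0,0,0,-0.14,-1],[0.05,0.05,0,0,0,0,-1],[0.05,0.05,0,0,0,0,-1]]' 40; python3 -c "
from cell import *; print(read_state()['joint_positions'])"
```

```text
time_s: 2.35
ee_pos: [345.4, -361.0, 475.8]
tcp_rot: [[0.029, 1.0, -0.001], [1.0, -0.029, -0.001], [-0.001, -0.001, -1.0]]
ft_force: [0.8, -0.2, 0.3]
opening: 85.5
[ 1.22502912  0.29118236 -0.63061537  1.69373508  0.18328343  1.21572606
  0.52124919]
```

```bash
cat > rack.py <<'E'
from h import *
np.set_printoptions(precision=3,suppress=True)
def fit(pts):
    best=None
    for a in np.radians(np.arange(-6,6.1,.25)):
        R=np.array([[np.cos(a),-np.sin(a)],[np.sin(a),np.cos(a)]]); l=pts@R
        lo,hi=np.percentile(l,.7,axis=0),np.percentile(l,99.3,axis=0); s=np.prod(hi-lo)
        if best is None or s<best[0]: best=(s,np.degrees(a),R@((lo+hi)/2),hi-lo)
    return best[1:]
for c in ("top","scene","wrist"):
    p=snapshot(c); P=cloud(p)
    if c=="wrist": cv2.imwrite("pics/w1.png",p["pixels"])
    for n in("new_rack","old_rack"):
        for r in masks_of(p,n)[:1]:
            q=P[r["pixels"]]; q=q[np.isfinite(q).all(1)&(q[:,2]>55)&(q[:,2]<72)]
            if len(q)>50: print(c,n,round(r["p"],2),len(q),fit(q[:,:2]))
E
python3 rack.py
```

```text
top new_rack 0.77 4213 (np.float64(3.0000000000000004), array([ 539.414, -241.785]), array([ 91.013, 346.49 ]))
top old_rack 0.91 1324 (np.float64(0.25), array([481.554, 182.014]), array([ 91.427, 347.321]))
scene new_rack 0.72 2690 (np.float64(2.75), array([ 540.377, -237.961]), array([ 90.468, 345.956]))
scene old_rack 0.89 1220 (np.float64(0.5), array([483.115, 185.116]), array([ 91.766, 345.37 ]))
wrist new_rack 0.68 17688 (np.float64(3.0000000000000004), array([ 541.08 , -297.728]), array([ 90.92 , 229.734]))
```

```bash
python3 -m inch '[[0.06,0.014,0,0,0,-0.03,-1],[0.06,0.014,0,0,0,0,-1],[0.06,0.014,0,0,0,0,-1],[0.06,0.014,0,0,0,0,-1],[0.06,0.014,0,0,0,0,-1]]' 40 && python3 -m inch '[[0.06,0.014,0,0,0,0,-1],[0.06,0.014,0,0,0,0,-1],[0.06,0.014,0,0,0,0,-1],[0.06,0.014,0,0,0,0,-1],[0.03,0.005,0,0,0,0,-1]]'; python3 -c "
from cell import *; print(read_state()['joint_positions'])"
```

```text
time_s: 3.42
ee_pos: [416.4, -65.8, 474.3]
tcp_rot: [[0.021, 1.0, -0.0], [1.0, -0.021, 0.0], [-0.0, -0.0, -1.0]]
ft_force: [1.4, -0.7, 0.1]
opening: 85.4
time_s: 4.05
ee_pos: [487.6, 207.8, 474.2]
tcp_rot: [[0.035, 0.999, 0.002], [0.999, -0.035, -0.0], [0.0, 0.002, -1.0]]
ft_force: [-0.1, -1.6, -0.5]
opening: 85.6
[ 0.14446371  0.39315032 -0.87725872  1.62429424  0.3144547   1.27139801
 -0.82389779]
```

```bash
python3 -m inch '[[0.015,-0.004,0.03,0,0,-0.03,-1],[0,0,0.03,0,0,0,-1],[0,0,0.03,0,0,0,-1],[0,0,0.02,0,0,0,-1],[0,0,0,0,0,0,-1]]' 40
python3 - <<'E'
from h import *
p=snapshot("wrist"); cv2.imwrite("pics/w2.png",p["pixels"]); P=cloud(p)
for z0,z1 in((162,180),(142,158),(90,104)):
    m=(P[...,2]>z0)&(P[...,2]<z1)&(abs(P[...,0]-482)<60)
    q=P[m]
    if len(q)>30:
        c,R=cv2.minEnclosingCircle(q[:,:2].astype(np.float32)); print(z0,len(q),c,R,q.mean(0))
s=read_state();print(s["ee_pos"],s["joint_positions"])
E
```

```text
time_s: 4.68
ee_pos: [487.0, 222.9, 360.0]
tcp_rot: [[0.011, 1.0, -0.0], [1.0, -0.011, 0.002], [0.002, -0.0, -1.0]]
ft_force: [0.1, -0.2, -0.1]
opening: 85.4
162 7473 (482.5830383300781, 225.0973358154297) 28.19676971435547 [482.83771096 227.659577   171.3440541 ]
142 4450 (481.6419677734375, 190.8308563232422) 64.21231079101562 [481.06869126 169.22311017 150.62595999]
90 3847 (486.27569580078125, 236.64315795898438) 99.76670837402344 [479.05819556 305.63821263  97.99304636]
[487.20110919 223.19239057 360.88076882] [ 0.06934225  0.50385945 -0.82776341  1.79745095  0.4270374   1.02672087
 -0.93315373]
```

View pics/w2.png

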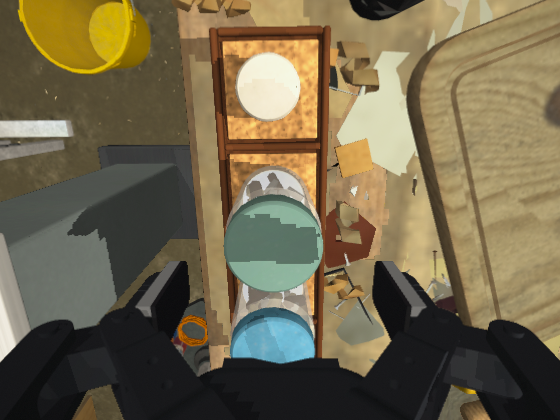

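Picture 4: the tall jar's lid is at (273,243), between the open fingers. Its axis is at (483,225), so I'll correct −4 mm in x and +2 mm in y, then descend.

```bash
python3 -m inch '[[0.002,-0.004,0.02,0,0,0,-1],[0,0,0.025,0,0,0,-1],[0,0,0.02,0,0,0,-1],[0,0,0.01,0,0,0,-1],[0,0,0,0,0,0,-1]]' 40; python3 -m inch '[[0,0,0,0,0,0,1],[0,0,0,0,0,0,1],[0,0,0,0,0,0,1],[0,0,0,0,0,0,1],[0,0,0,0,0,0,1]]' 50
```

```text
time_s: 5.35
ee_pos: [486.8, 225.0, 289.5]
tcp_rot: [[0.018, 1.0, 0.01], [1.0, -0.018, 0.006], [0.007, 0.01, -1.0]]
ft_force: [-0.2, 0.9, -0.4]
opening: 85.4
time_s: 5.98
ee_pos: [487.0, 225.3, 291.9]
tcp_rot: [[0.018, 1.0, 0.012], [1.0, -0.018, 0.007], [0.007, 0.012, -1.0]]
ft_force: [0.0, 0.6, -3.0]
opening: 59.5
```

```bash
python3 -m inch '[[0,0,-0.02,0,0,0,1],[0,0,-0.035,0,0,0,1],[0,0,-0.04,0,0,0,1],[0,0,-0.04,0,0,0,1],[0,0,-0.03,0,0,0,1]]'; python3 -m inch '[[-0.03,0.005,0,0,0,0,1],[-0.05,0.005,0,0,0,0,1],[-0.055,0.005,0,0,0,0,1],[-0.055,0.005,0,0,0,0,1],[-0.055,0.005,0,0,0,0,1]]'
```

```text
time_s: 6.6
ee_pos: [484.8, 223.2, 458.5]
tcp_rot: [[0.018, 1.0, 0.005], [1.0, -0.018, 0.004], [0.004, 0.005, -1.0]]
ft_force: [-0.1, -0.3, -3.0]
opening: 59.0
time_s: 7.22
ee_pos: [505.7, -23.3, 460.0]
tcp_rot: [[0.006, 1.0, 0.011], [1.0, -0.007, 0.009], [0.009, 0.011, -1.0]]
ft_force: [1.0, 0.5, -2.5]
opening: 59.4
```

```bash
python3 -m inch '[[-0.055,0.008,0,0,0,0,1],[-0.055,0.008,0,0,0,0,1],[-0.055,0.008,0,0,0,0,1],[-0.055,0.008,0,0.006,-0.004,0,1],[-0.035,0.004,0,0.006,-0.004,0,1]]'; python3 -m inch '[[0,0,0.02,0,0,0,1],[0,0,0.03,0,0,0,1],[0,0,0.03,0,0,0,1],[0,0,0.02,0,0,0,1],[0,0,0,0,0,0,1]]'
```

```text
time_s: 7.85
ee_pos: [538.8, -289.7, 457.6]
tcp_rot: [[0.01, 1.0, -0.002], [1.0, -0.01, -0.001], [-0.001, -0.002, -1.0]]
ft_force: [0.2, 1.0, -1.7]
opening: 59.3
time_s: 8.48
ee_pos: [537.3, -295.6, 352.1]
tcp_rot: [[0.018, 1.0, -0.005], [1.0, -0.018, -0.0], [-0.0, -0.005, -1.0]]
ft_force: [-0.4, -0.2, -1.8]
opening: 59.4
```

```bash
python3 -m inch '[[0.013,0.005,0.015,0,0,0,1],[0,0,0.015,0.005,0,0,1],[0,0,0.01,0,0,0,1],[0,0,0.01,0,0,0,1],[0,0,0,0,0,0,1]]'
python3 - <<'E'
from h import *
s=read_state();print(s["ee_pos"],s["tcp_rot"])
p=snapshot("scene");cv2.imwrite("pics/s2.png",p["pixels"][120:280,180:340].repeat(3,0).repeat(3,1))
E
```

```text
time_s: 9.1
ee_pos: [543.4, -281.4, 300.4]
tcp_rot: [[0.017, 1.0, -0.008], [1.0, -0.017, -0.001], [-0.001, -0.008, -1.0]]
ft_force: [-0.2, -0.4, -2.7]
opening: 59.4
[ 543.4068555  -281.35194502  300.39292027] [[ 1.72177004e-02  9.99819992e-01 -7.97078714e-03]
 [ 9.99851395e-01 -1.72240002e-02 -7.22388012e-04]
 [-8.59546816e-04 -7.95716478e-03 -9.99967972e-01]]
```

View pics/s2.png

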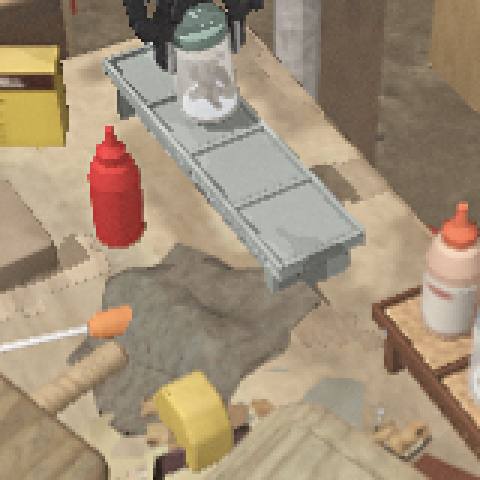

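Picture 5: the upright tall jar (206,65) is just above the second compartment from the far, right end of the grey rack. I'll lower it.

```bash
python3 -m inch '[[0,0,0.006,-0.018,0.008,0,1],[0,0,0.003,0,0,0,1],[0,0,0.002,0,0,0,1],[0,0,0,0,0,0,1],[0,0,0,0,0,0,1]]'
```

```text
time_s: 9.78
ee_pos: [543.8, -281.8, 290.3]
tcp_rot: [[0.018, 1.0, 0.014], [1.0, -0.018, 0.006], [0.007, 0.014, -1.0]]
ft_force: [-1.3, 0.5, -2.3]
opening: 59.5
```

```bash
python3 -m inch '[[0,0,0.002,0,0,0,1],[0,0,0,0,0,0,1],[0,0,0,0,0,0,0.3],[0,0,0,0,0,0,-0.2],[0,0,0,0,0,0,-1]]' && python3 -m inch '[[0,0,0,0,0,0,-1],[0,0,0,0,0,0,-1],[0,0,-0.02,0,0,0,-1],[0,0,-0.04,0,0,0,-1],[0,0,-0.05,0,0,0,-1]]'
```

```text
time_s: 10.4
ee_pos: [544.1, -281.7, 288.7]
tcp_rot: [[0.018, 1.0, 0.015], [1.0, -0.018, 0.006], [0.006, 0.015, -1.0]]
ft_force: [-0.1, 0.2, 0.1]
opening: 75.1
time_s: 11.02
ee_pos: [541.8, -282.5, 398.0]
tcp_rot: [[0.017, 1.0, 0.009], [1.0, -0.017, 0.009], [0.009, 0.009, -1.0]]
ft_force: [0.4, -0.6, 0.7]
opening: 85.6
```

```bash
python3 -m inch '[[0.03,-0.006,-0.03,0.005,-0.005,0,-1],[0.055,-0.008,0,0.004,-0.004,0,-1],[0.055,-0.008,0,0,0,0,-1],[0.055,-0.008,0,0,0,0,-1],[0.055,-0.008,0,0,0,0,-1]]' && python3 -m inch '[[0.055,-0.009,0,0,0,0,-1],[0.055,-0.009,0,0,0,0,-1],[0.055,-0.005,0,0,0,0,-1],[0.02,0,0.0,0,0,0,-1],[0,0,0,0,0,0,-1]]'
```

```text
time_s: 11.65
ee_pos: [508.8, -29.7, 433.3]
tcp_rot: [[0.028, 1.0, 0.01], [1.0, -0.028, -0.004], [-0.003, 0.01, -1.0]]
ft_force: [0.7, 0.2, -0.5]
opening: 85.5
time_s: 12.28
ee_pos: [487.4, 166.8, 434.4]
tcp_rot: [[0.02, 1.0, 0.014], [1.0, -0.02, -0.002], [-0.002, 0.014, -1.0]]
ft_force: [0.4, 0.1, 0.5]
opening: 85.4
```

```bash
cat > look.py <<'E'
from h import *
import sys
z0,z1,y=map(float,sys.argv[1:4]); x=float(sys.argv[4]) if len(sys.argv)>4 else 482
p=snapshot("wrist"); P=cloud(p); s=read_state(); print("tcp",s["ee_pos"].round(1) if hasattr(s["ee_pos"],"round") else s["ee_pos"])
m=(P[...,2]>z0)&(P[...,2]<z1)&(abs(P[...,0]-x)<60)&(abs(P[...,1]-y)<42); q=P[m]
if len(q)>20: print(len(q),cv2.minEnclosingCircle(q[:,:2].astype(np.float32)),q[:,2].mean())
E
python3 look.py 142 158 135
```

```text
tcp [487.6 165.9 434.4]
3514 ((479.9471130371094, 136.49705505371094), 30.148290634155273) 151.52865574707056
```

```bash
python3 -m inch '[[-0.028,-0.006,0.02,0.012,0,0,-1],[0,0,0.035,0,0,0,-1],[0,0,0.035,0,0,0,-1],[0,0,0.015,0,0,0,-1],[0,0,0,0,0,0,-1]]'
```

```text
time_s: 12.95
ee_pos: [483.2, 129.2, 327.3]
tcp_rot: [[0.031, 0.999, 0.004], [0.999, -0.031, -0.005], [-0.005, 0.004, -1.0]]
ft_force: [-0.1, 0.3, 0.6]
opening: 85.5
```

```bash
python3 -m inch '[[0.008,-0.003,0.02,0,0,-0.02,-1],[0,0,0.02,0,0,0,-1],[0,0,0.01,0,0,0,-1],[0,0,0.003,0,0,0,-1],[0,0,0,0,0,0,-1]]' && python3 -m inch '[[0,0,0,0,0,0,1],[0,0,0,0,0,0,1],[0,0,0,0,0,0,1],[0,0,0,0,0,0,1],[0,0,0,0,0,0,1]]' 50
```

```text
time_s: 13.58
ee_pos: [483.4, 136.9, 278.1]
tcp_rot: [[0.014, 1.0, 0.012], [1.0, -0.014, -0.004], [-0.004, 0.012, -1.0]]
ft_force: [0.3, -0.1, 0.0]
opening: 84.9
time_s: 14.2
ee_pos: [483.1, 137.0, 279.4]
tcp_rot: [[0.014, 1.0, 0.013], [1.0, -0.014, -0.004], [-0.004, 0.013, -1.0]]
ft_force: [-0.4, 0.4, -1.0]
opening: 61.1
```

The opening reads 61 mm where the glass should give 64 mm, so the pads may be partly on the lid. I'll open, go lower and regrip.

```bash
python3 -m inch '[[0,0,0,0,0,0,0],[0,0,0,0,0,0,-1],[0,0,0.0,0.01,0,0,-1],[0,0,0.008,0,0,0,-1],[0,0,0.008,0,0,0,-1]]' && python3 -m inch '[[0,0,0,0,0,0,-1],[0,0,0,0,0,0,1],[0,0,0,0,0,0,1],[0,0,0,0,0,0,1],[0,0,0,0,0,0,1]]' 50;python3 -m inch '[[0,0,0,0,0,0,1],[0,0,0,0,0,0,1],[0,0,-0.01,0,0,0,1],[0,0,-0.01,0,0,0,1],[0,0,-0.01,0,0,0,1]]' 50
```

```text
time_s: 14.82
ee_pos: [483.8, 137.1, 263.3]
tcp_rot: [[0.015, 1.0, 0.005], [1.0, -0.015, -0.003], [-0.003, 0.005, -1.0]]
ft_force: [-0.2, 0.7, 0.1]
opening: 85.5
time_s: 15.45
ee_pos: [483.5, 137.0, 262.8]
tcp_rot: [[0.014, 1.0, 0.003], [1.0, -0.014, -0.004], [-0.004, 0.003, -1.0]]
ft_force: [1.1, -0.6, -1.4]
opening: 62.0
time_s: 16.08
ee_pos: [483.0, 136.9, 293.9]
tcp_rot: [[0.014, 1.0, 0.001], [1.0, -0.014, -0.005], [-0.005, 0.001, -1.0]]
ft_force: [0.2, -0.3, -3.2]
opening: 62.0
```

Run:
```python
from h import *
p=snapshot("scene");cv2.imwrite("pics/s3.png",p["pixels"][150:330,270:450].repeat(3,0).repeat(3,1))
```

```text
(no output)
```

View pics/s3.png

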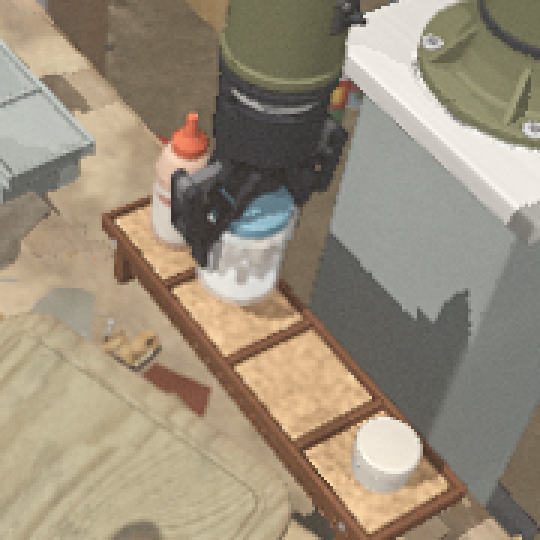

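Picture 6: the short jar (243,245) is held upright and clear of the mat. I'll carry it over.

```bash
python3 -m inch '[[0,0,-0.03,0,0,0,1],[0,0,-0.04,0,0,0,1],[0,0,-0.04,0,0,0,1],[0,0,-0.03,0,0,0,1],[-0.02,0.0,0,0,0,0,1]]'; python3 -m inch '[[-0.05,0.008,0,0,0,0,1],[-0.05,0.008,0,0,0,0,1],[-0.05,0.008,0,0,0,0,1],[-0.05,0.008,0,0,0,0,1],[-0.05,0.008,0,0,0,0,1]]'
```

```text
time_s: 16.75
ee_pos: [481.6, 119.1, 441.6]
tcp_rot: [[0.01, 1.0, 0.004], [1.0, -0.01, -0.003], [-0.003, 0.004, -1.0]]
ft_force: [-0.7, -0.1, -4.1]
opening: 62.0
time_s: 17.38
ee_pos: [518.8, -134.6, 445.7]
tcp_rot: [[0.002, 1.0, 0.009], [1.0, -0.002, -0.003], [-0.003, 0.009, -1.0]]
ft_force: [1.1, -0.1, -3.0]
opening: 62.2
```

```bash
python3 -m inch '[[-0.04,0.01,0,0.004,0,-0.02,1],[-0.015,0.006,0.02,0.0,0,0,1],[0,0,0.035,0,0,0,1],[0,0,0.03,0,0,0,1],[0,0,0.01,0,0,0,1]]'
```

```text
time_s: 18.0
ee_pos: [534.6, -195.9, 347.4]
tcp_rot: [[-0.011, 1.0, 0.004], [1.0, 0.011, -0.004], [-0.004, 0.004, -1.0]]
ft_force: [-0.5, 0.3, -3.7]
opening: 61.9
```

```bash
python3 -m inch '[[-0.002,0.004,0.025,0,0,0,1],[0,0,0.025,0,0,0,1],[0,0,0.015,0,0,0,1],[0,0,0.007,0,0,0,1],[0,0,0,0,0,0,1]]'
```

```text
time_s: 18.62
ee_pos: [540.4, -195.6, 275.4]
tcp_rot: [[-0.014, 1.0, 0.007], [1.0, 0.014, -0.003], [-0.003, 0.007, -1.0]]
ft_force: [0.3, -0.1, -3.7]
opening: 62.0
```

```bash
python3 -m inch '[[-0.001,-0.002,0.008,0,0,0,1],[0,0,0.004,0,0,0,1],[0,0,0.001,0,0,0,1],[0,0,0,0,0,0,1],[0,0,0,0,0,0,1]]'
```

```text
time_s: 19.25
ee_pos: [539.0, -196.9, 263.4]
tcp_rot: [[-0.014, 1.0, 0.01], [1.0, 0.014, -0.004], [-0.005, 0.01, -1.0]]
ft_force: [0.1, -0.2, -3.0]
opening: 62.1
```

```bash
python3 -m inch '[[0,0,0.003,0,0,0,1],[0,0,0.001,0,0,0,1],[0,0,0,0,0,0,1],[0,0,0,0,0,0,0.3],[0,0,0,0,0,0,-0.2]]' && python3 -m inch '[[0,0,0,0,0,0,-1],[0,0,0,0,0,0,-1],[0,0,-0.02,0,0,0,-1],[0,0,-0.04,0,0,0,-1],[0,0,-0.05,0,0,0,-1]]'
```

```text
time_s: 19.88
ee_pos: [539.1, -196.8, 260.0]
tcp_rot: [[-0.014, 1.0, 0.011], [1.0, 0.014, -0.005], [-0.005, 0.011, -1.0]]
ft_force: [-0.6, 0.4, -1.0]
opening: 61.9
time_s: 20.5
ee_pos: [537.7, -196.5, 369.7]
tcp_rot: [[-0.015, 1.0, 0.006], [1.0, 0.015, -0.002], [-0.003, 0.006, -1.0]]
ft_force: [0.4, 0.0, 0.6]
opening: 85.7
```

```bash
python3 -m inch '[[0.03,0,-0.03,0.006,0,0.01,-1],[0.055,-0.007,-0.01,0,0,0,-1],[0.055,-0.007,0,0,0,0,-1],[0.055,-0.007,0,0,0,0,-1],[0.055,-0.007,0,0,0,0,-1]]' && python3 -m inch '[[0.055,-0.007,0,0,0,0,-1],[0.055,-0.007,0,0,0,0,-1],[0.055,-0.004,0,0,0,0,-1],[0.03,0,0.0,0,0,0,-1],[0,0,0,0,0,0,-1]]' && python3 look.py 90 104 313
```

```text
time_s: 21.12
ee_pos: [510.0, 55.9, 414.8]
tcp_rot: [[0.007, 1.0, 0.012], [1.0, -0.007, -0.005], [-0.005, 0.012, -1.0]]
ft_force: [1.0, 0.1, -0.2]
opening: 85.8
time_s: 21.75
ee_pos: [490.2, 262.6, 415.6]
tcp_rot: [[-0.0, 1.0, 0.017], [1.0, 0.0, -0.001], [-0.001, 0.017, -1.0]]
ft_force: [-0.2, -0.3, -0.2]
opening: 85.2
tcp [490.4 261.3 415.5]
2036 ((478.7021484375, 313.63360595703125), 22.855775833129883) 97.97871985067772
```

```bash
python3 -m inch '[[0.045,-0.011,0.02,0.014,0,0,-1],[0.006,0,0.03,0,0,0,-1],[0,0,0.03,0,0,0,-1],[0,0,0.015,0,0,0,-1],[0,0,0,0,0,0,-1]]'
```

```text
time_s: 22.42
ee_pos: [483.6, 306.6, 318.4]
tcp_rot: [[0.012, 1.0, 0.006], [1.0, -0.012, -0.005], [-0.005, 0.006, -1.0]]
ft_force: [-0.7, 0.5, 0.9]
opening: 85.4
```

```bash
python3 -m inch '[[0.007,-0.005,0.02,0,0,0,-1],[0,0,0.025,0,0,0,-1],[0,0,0.015,0,0,0,-1],[0,0,0.007,0,0,0,-1],[0,0,0,0,0,0,-1]]'
```

```text
time_s: 23.05
ee_pos: [482.2, 312.3, 254.8]
tcp_rot: [[0.017, 1.0, 0.013], [1.0, -0.017, -0.002], [-0.002, 0.013, -1.0]]
ft_force: [-0.2, 0.2, 0.4]
opening: 85.8
```

```bash
python3 -m inch '[[0.001,-0.003,0.008,0.01,0,0,-1],[0,0,0.004,0,0,0,-1],[0,0,0,0,0,0,-1],[0,0,0,0,0,0,1],[0,0,0,0,0,0,1]]' 30 && python3 -m inch '[[0,0,0,0,0,0,1],[0,0,0,0,0,0,1],[0,0,0,0,0,0,1],[0,0,0,0,0,0,1],[0,0,0,0,0,0,1]]'
```

```text
time_s: 23.68
ee_pos: [479.5, 313.9, 243.5]
tcp_rot: [[0.017, 1.0, 0.005], [1.0, -0.017, -0.0], [-0.0, 0.005, -1.0]]
ft_force: [-0.4, -0.2, -0.4]
opening: 51.3
time_s: 24.3
ee_pos: [479.6, 313.9, 243.8]
tcp_rot: [[0.017, 1.0, 0.005], [1.0, -0.017, -0.0], [-0.0, 0.005, -1.0]]
ft_force: [0.4, -0.0, 0.2]
opening: 45.1
```

```bash
python3 -m inch '[[0,0,-0.02,0,0,0,1],[0,0,-0.04,0,0,0,1],[0,0,-0.04,0,0,0,1],[0,0,-0.04,0,0,0,1],[-0.03,0,-0.02,0,0,0,1]]' && python3 -m inch '[[-0.05,0.005,0,0,0,0,1],[-0.055,0.005,0,0,0,0,1],[-0.055,0.005,0,0,0,0,1],[-0.055,0.005,0,0,0,0,1],[-0.055,0.005,0,0,0,0,1]]' && python3 -m inch '[[-0.055,0.005,0,0,0,0,1],[-0.055,0.005,0,0,0,0,1],[-0.055,0.005,0,0,0,0,1],[-0.055,0.005,0,0,0,0,1],[-0.055,0.005,0,0,0,0,1]]'
```

```text
time_s: 24.92
ee_pos: [477.5, 284.9, 406.3]
tcp_rot: [[0.013, 1.0, 0.0], [1.0, -0.013, -0.001], [-0.001, 0.0, -1.0]]
ft_force: [0.6, -0.4, -1.1]
opening: 44.9
time_s: 25.55
ee_pos: [498.8, 9.8, 408.5]
tcp_rot: [[0.007, 1.0, 0.005], [1.0, -0.007, 0.001], [0.001, 0.005, -1.0]]
ft_force: [0.3, -0.3, -0.5]
opening: 44.7
time_s: 26.18
ee_pos: [520.6, -274.9, 408.9]
tcp_rot: [[0.007, 1.0, 0.006], [1.0, -0.007, -0.0], [-0.0, 0.006, -1.0]]
ft_force: [0.9, -0.1, 0.5]
opening: 45.2
```

```bash
python3 -m inch '[[-0.05,0.012,0,0,0,-0.02,1],[-0.033,0.012,0,0,0,0,1],[0,0,0.03,0,0,0,1],[0,0,0.03,0,0,0,1],[0,0,0.015,0,0,0,1]]'
```

```text
time_s: 26.8
ee_pos: [543.7, -368.2, 330.8]
tcp_rot: [[-0.003, 1.0, 0.006], [1.0, 0.003, -0.002], [-0.002, 0.006, -1.0]]
ft_force: [1.0, -0.1, -0.0]
opening: 45.0
```

```bash
python3 -m inch '[[-0.001,0.003,0.025,0,0,-0.02,1],[0,0,0.025,0,0,0,1],[0,0,0.02,0,0,0,1],[0,0,0.004,0,0,0,1],[0,0,0,0,0,0,1]]'; python3 look.py 165 175 -283 540
```

```text
time_s: 27.42
ee_pos: [547.8, -368.9, 255.3]
tcp_rot: [[-0.024, 1.0, 0.006], [1.0, 0.024, -0.002], [-0.003, 0.006, -1.0]]
ft_force: [0.1, -0.0, -0.7]
opening: 45.1
tcp [ 547.8 -368.9  255.5]
47704 ((541.1517944335938, -282.5578918457031), 28.26227378845215) 168.61539816600632
```

```bash
python3 -m inch '[[0,-0.001,0.008,0,0,0,1],[0,0,0.005,0,0,0,1],[0,0,0.001,0,0,0,1],[0,0,0,0,0,0,1],[0,0,0,0,0,0,1]]'
```

```text
time_s: 28.1
ee_pos: [547.3, -369.2, 242.5]
tcp_rot: [[-0.024, 1.0, 0.009], [1.0, 0.024, -0.004], [-0.005, 0.009, -1.0]]
ft_force: [-0.2, -0.1, -1.2]
opening: 45.1
```

```bash
python3 -m inch '[[0,0,0.002,0,0,0,1],[0,0,0.001,0,0,0,1],[0,0,0,0,0,0,0.5],[0,0,0,0,0,0,0.3],[0,0,0,0,0,0,0.0]]' && python3 -m inch '[[0,0,0,0,0,0,-1],[0,0,0,0,0,0,-1],[0,0,-0.02,0,0,0,-1],[0,0,-0.04,0,0,0,-1],[0,0,-0.05,0,0,0,-1]]' && python3 -m inch '[[0.02,0,-0.05,0.007,0,0.025,-1],[0.05,-0.008,-0.02,0,0,0,-1],[0.055,-0.008,0,0,0,0,-1],[0.055,-0.008,0,0,0,0,-1],[0.055,-0.008,0,0,0,0,-1]]' && python3 -m inch '[[0.055,-0.009,0,0,0,0,-1],[0.055,-0.01,0,0,0,0,-1],[0.02,-0.005,0,0,0,0,-1],[0,0,0.0,0,0,0,-1],[0,0,0,0,0,0,-1]]' && python3 look.py 163 176 54
```

```text
time_s: 28.72
ee_pos: [547.6, -369.2, 240.9]
tcp_rot: [[-0.024, 1.0, 0.01], [1.0, 0.024, -0.006], [-0.006, 0.01, -1.0]]
ft_force: [-0.6, -0.3, -0.3]
opening: 44.9
time_s: 29.35
ee_pos: [545.7, -368.5, 352.2]
tcp_rot: [[-0.025, 1.0, 0.005], [1.0, 0.025, -0.002], [-0.002, 0.005, -1.0]]
ft_force: [0.8, -0.6, 0.2]
opening: 85.7
time_s: 29.98
ee_pos: [513.1, -129.2, 435.1]
tcp_rot: [[0.008, 1.0, 0.013], [1.0, -0.008, -0.008], [-0.008, 0.013, -1.0]]
ft_force: [0.5, -0.1, -0.8]
opening: 85.4
time_s: 30.6
ee_pos: [487.1, 11.4, 441.1]
tcp_rot: [[-0.002, 1.0, 0.023], [1.0, 0.002, -0.01], [-0.01, 0.023, -1.0]]
ft_force: [0.8, -0.1, -0.1]
opening: 85.4
tcp [487.2  11.3 441. ]
826 ((479.6523742675781, 53.57862091064453), 14.017176628112793) 172.32705105063107
```

```bash
python3 -m inch '[[0.037,-0.007,0.01,0.022,0.01,0,-1],[0.005,0,0.02,0,0,0,-1],[0,0,0.03,0,0,0,-1],[0,0,0.005,0,0,0,-1],[0,0,0,0,0,0,-1]]'; python3 look.py 163 176 54
```

```text
time_s: 31.28
ee_pos: [483.2, 47.6, 374.6]
tcp_rot: [[0.011, 1.0, 0.001], [1.0, -0.011, -0.0], [-0.0, 0.001, -1.0]]
ft_force: [0.0, -0.3, 0.4]
opening: 85.5
tcp [483.2  47.5 374.8]
1243 ((479.9276428222656, 53.772552490234375), 14.237885475158691) 171.80961698101268
```

```bash
python3 -m inch '[[0.006,-0.0035,0.015,0,0,0,-1],[0,0,0.015,0,0,0,-1],[0,0,0.007,0,0,0,-1],[0,0,0.0,0,0,0,-1],[0,0,0,0,0,0,-1]]'
```

```text
time_s: 31.95
ee_pos: [480.1, 53.9, 336.4]
tcp_rot: [[0.012, 1.0, 0.004], [1.0, -0.012, -0.0], [-0.0, 0.004, -1.0]]
ft_force: [0.3, -0.0, 0.6]
opening: 85.4
```

```bash
python3 -m inch '[[0,0,0.004,0,0,0,-1],[0,0,0,0,0,0,-1],[0,0,0,0,0,0,1],[0,0,0,0,0,0,1],[0,0,0,0,0,0,1]]' 40 && python3 -m inch '[[0,0,0,0,0,0,1],[0,0,0,0,0,0,1],[0,0,0,0,0,0,1],[0,0,0,0,0,0,1],[0,0,-0.008,0,0,0,1]]'&& python3 -m inch '[[0,0,-0.01,0,0,0,1],[0,0,-0.01,0,0,0,1],[0,0,0,0,0,0,1],[0,0,0,0,0,0,1],[0,0,0,0,0,0,1]]'
python3 - <<'E'
from h import *
p=snapshot("scene");cv2.imwrite("pics/s4.png",p["pixels"][120:300,240:420].repeat(3,0).repeat(3,1))
E
```

```text
time_s: 32.58
ee_pos: [480.3, 53.9, 332.8]
tcp_rot: [[0.012, 1.0, 0.005], [1.0, -0.012, -0.0], [-0.0, 0.005, -1.0]]
ft_force: [0.3, -0.8, 0.4]
opening: 32.4
time_s: 33.2
ee_pos: [480.0, 53.7, 340.8]
tcp_rot: [[0.012, 1.0, 0.004], [1.0, -0.012, -0.001], [-0.0, 0.004, -1.0]]
ft_force: [0.1, -1.0, -1.3]
opening: 25.2
time_s: 33.83
ee_pos: [480.0, 53.8, 363.1]
tcp_rot: [[0.012, 1.0, 0.005], [1.0, -0.012, -0.0], [-0.0, 0.005, -1.0]]
ft_force: [0.3, -0.7, -0.6]
opening: 25.2
```

View pics/s4.png

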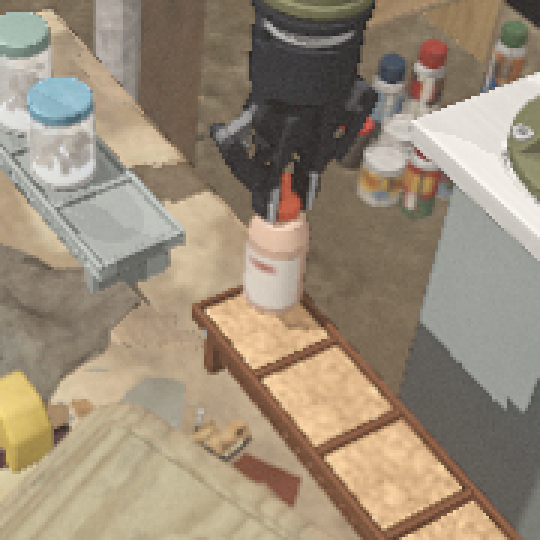

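Picture 7: the glue bottle (275,265) is held by its cap and hangs upright, and the short and tall jars stand in the grey rack. I'll move it gently.

```bash
python3 -m inch '[[0,0,-0.01,0,0,0,1],[-0.005,0,-0.01,0,0,0,1],[-0.015,0.005,0,0,0,0,1],[-0.02,0.008,0,0,0,0,1],[-0.025,0.008,0,0,0,0,1]]' && python3 -m inch '[[-0.025,0.008,0,0,0,0,1],[-0.025,0.008,0,0,0,0,1],[-0.02,0.006,0,0,0,0,1],[-0.01,0.003,0,0,0,0,1],[-0.005,0.0,0,0,0,0,1]]' && python3 -m inch '[[0,0,0,0,0,0,1],[0,0,0,0,0,0,1],[0,0,0,0,0,0,1],[0,0,0,0,0,0,1],[0,0,0,0,0,0,1]]'
```

```text
time_s: 34.5
ee_pos: [500.9, -14.0, 385.1]
tcp_rot: [[0.009, 1.0, 0.006], [1.0, -0.009, -0.001], [-0.001, 0.006, -1.0]]
ft_force: [0.3, -0.2, -1.5]
opening: 25.2
time_s: 35.12
ee_pos: [525.8, -110.1, 384.4]
tcp_rot: [[0.018, 1.0, 0.005], [1.0, -0.018, -0.003], [-0.003, 0.005, -1.0]]
ft_force: [0.2, 0.9, -2.3]
opening: 25.1
time_s: 35.75
ee_pos: [525.4, -107.9, 384.8]
tcp_rot: [[0.014, 1.0, 0.005], [1.0, -0.014, -0.003], [-0.002, 0.005, -1.0]]
ft_force: [0.7, 0.1, -1.7]
opening: 24.9
```

```bash
python3 -m inch '[[-0.003,0.008,0.005,0,0,0,1],[0,0,0.015,0,0,0,1],[0,0,0.015,0,0,0,1],[0,0,0.005,0,0,0,1],[0,0,0,0,0,0,1]]'
python3 - <<'E'
from h import *
p=snapshot("scene");cv2.imwrite("pics/s5.png",p["pixels"][120:280,200:360].repeat(3,0).repeat(3,1))
P=cloud(p);X,Y,Z=P[...,0],P[...,1],P[...,2]
q=P[(abs(X-533)<45)&(abs(Y+111)<40)&(Z>72)&(Z<160)]
for h in range(72,160,8):
    k=q[(q[:,2]>=h)&(q[:,2]<h+8)]
    if len(k)>5: print(h,len(k),k[:,:2].min(0).round(),k[:,:2].max(0).round())
E
```

```text
time_s: 36.38
ee_pos: [534.0, -111.4, 340.8]
tcp_rot: [[0.014, 1.0, 0.003], [1.0, -0.014, -0.002], [-0.002, 0.003, -1.0]]
ft_force: [-0.4, 0.4, -1.7]
opening: 24.9
72 32 [ 514. -116.] [556. -87.]
80 35 [ 516. -114.] [558. -87.]
88 40 [ 514. -113.] [558. -85.]
96 45 [ 516. -122.] [558. -85.]
104 45 [ 516. -122.] [558. -87.]
112 37 [ 516. -119.] [559. -85.]
120 44 [ 516. -119.] [558. -86.]
128 50 [ 517. -119.] [559. -86.]
136 46 [ 518. -120.] [559. -87.]
144 59 [ 514. -124.] [558. -88.]
152 58 [ 517. -125.] [555. -90.]
```

View pics/s5.png

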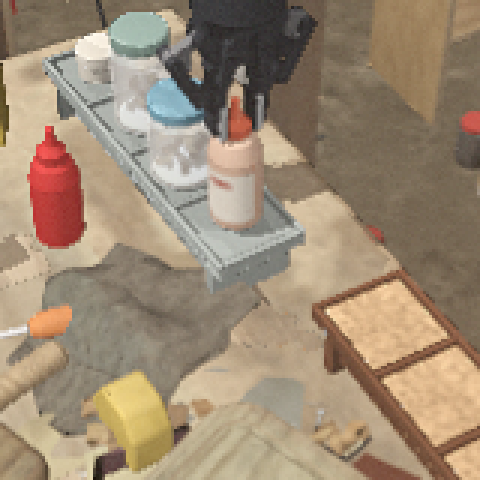

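Picture 8: the glue bottle (236,185) is upright over the nearest, left compartment. I'll lower it to a TCP height of about 330 mm.

```bash
python3 -m inch '[[0,0,0.006,0,0,0,1],[0,0,0.002,0,0,0,1],[0,0,0.001,0,0,0,1],[0,0,0,0,0,0,1],[0,0,0,0,0,0,1]]'; python3 -m inch '[[0,0,0.001,0,0,0,1],[0,0,0.001,0,0,0,1],[0,0,0,0,0,0,1],[0,0,0,0,0,0,1],[0,0,0,0,0,0,1]]'
```

```text
time_s: 37.05
ee_pos: [534.3, -111.4, 332.5]
tcp_rot: [[0.014, 1.0, 0.005], [1.0, -0.014, -0.003], [-0.003, 0.005, -1.0]]
ft_force: [1.0, 0.1, -0.6]
opening: 25.3
time_s: 37.67
ee_pos: [534.3, -111.4, 330.5]
tcp_rot: [[0.014, 1.0, 0.005], [1.0, -0.014, -0.003], [-0.003, 0.006, -1.0]]
ft_force: [-0.0, 0.2, -2.5]
opening: 25.4
```

```bash
python3 -m inch '[[0,0,0.001,0,0,0,1],[0,0,0.001,0,0,0,1],[0,0,0,0,0,0,1],[0,0,0,0,0,0,1],[0,0,0,0,0,0,1]]'
```

```text
time_s: 38.3
ee_pos: [534.8, -111.4, 330.2]
tcp_rot: [[0.015, 1.0, 0.008], [1.0, -0.015, -0.004], [-0.004, 0.008, -1.0]]
ft_force: [-0.5, -0.6, 0.5]
opening: 25.0
```

The bottle is touching the floor, since the descent stalled and its weight is off the wrist. I'll release and retreat.

```bash
python3 -m inch '[[0,0,0,0,0,0,0.4],[0,0,0,0,0,0,0.2],[0,0,0,0,0,0,-0.1],[0,0,0,0,0,0,-0.6],[0,0,0,0,0,0,-1]]' && python3 -m inch '[[0,0,0,0,0,0,-1],[0,0,-0.03,0,0,0,-1],[0,0,-0.05,0,0,0,-1],[0,0,-0.05,0,0,0,-1],[0,0,-0.02,0,0,0,-1]]' && python3 -m inch '[[0.03,0,0,0,0,0,-1],[0.05,0,0,0,0,0,-1],[0.05,0,0,0,0,0,-1],[0.05,0,0,0,0,0,-1],[0,0,0,0,0,0,-1]]'
python3 - <<'E'
from h import *
a=np.radians(2.9);R=np.array([[np.cos(a),-np.sin(a)],[np.sin(a),np.cos(a)]])
for c in ("scene","top"):
    p=snapshot(c);P=cloud(p);X,Y,Z=P[...,0],P[...,1],P[...,2]
    if c=="scene": cv2.imwrite("pics/s6.png",p["pixels"][110:270,190:350].repeat(3,0).repeat(3,1))
    for n,x,y,z0,z1,top in(("pot",546,-369,85,102,94),("tall",542,-283,160,178,169),("short",538,-197,140,157,148),("cap",534,-111,160,173.5,173),("nozzle",534,-111,180,200,191)):
        q=P[(abs(X-x)<40)&(abs(Y-y)<42)&(Z>z0)&(Z<z1)]
        if len(q)>4:
            k,r=cv2.minEnclosingCircle(q[:,:2].astype(np.float32)); print(c,n,len(q),"rack xy",((np.array(k)-[540,-240])@R).round(1),round(r,1),"z90",np.percentile(q[:,2],90).round(1),"expect",top)
E
```

```text
time_s: 38.92
ee_pos: [535.0, -111.3, 330.2]
tcp_rot: [[0.015, 1.0, 0.008], [1.0, -0.015, -0.004], [-0.004, 0.008, -1.0]]
ft_force: [0.2, -0.3, 1.0]
opening: 81.0
time_s: 39.55
ee_pos: [533.4, -110.9, 482.8]
tcp_rot: [[0.014, 1.0, 0.004], [1.0, -0.014, -0.002], [-0.002, 0.004, -1.0]]
ft_force: [-0.2, 0.5, -0.3]
opening: 85.6
time_s: 40.17
ee_pos: [536.4, 73.5, 484.7]
tcp_rot: [[0.017, 1.0, 0.009], [1.0, -0.017, -0.003], [-0.002, 0.009, -1.0]]
ft_force: [-0.1, 0.5, 0.3]
opening: 85.6
scene pot 107 rack xy [   6.4 -132.2] 25.0 z90 95.1 expect 94
scene tall 222 rack xy [ -0.7 -39.6] 28.7 z90 168.5 expect 169
scene short 272 rack xy [ 5.3 42.3] 31.7 z90 148.7 expect 148
scene cap 73 rack xy [  2.8 128.9] 14.6 z90 171.3 expect 173
scene nozzle 17 rack xy [  2.9 129.5] 4.5 z90 189.9 expect 191
top pot 232 rack xy [   2.6 -132.5] 23.2 z90 97.3 expect 94
top tall 395 rack xy [ -0.5 -44.2] 28.3 z90 170.6 expect 169
top short 434 rack xy [ 4.9 40.7] 29.9 z90 150.8 expect 148
top cap 77 rack xy [  1.9 126.6] 14.0 z90 172.1 expect 173
top nozzle 13 rack xy [  2.3 126.7] 4.6 z90 192.1 expect 191
```

View pics/s6.png

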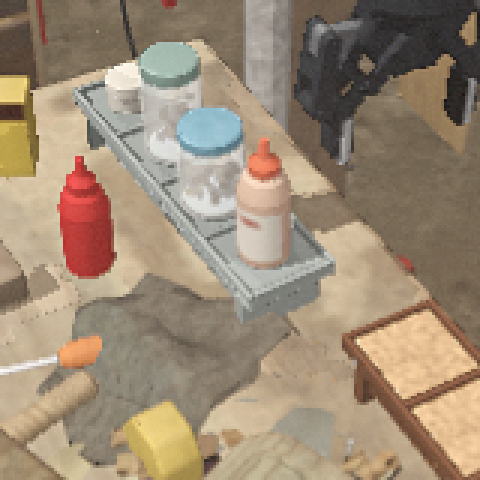

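Picture 9: all four containers stand upright in the grey rack, left to right glue (263,220), short jar (210,165), tall jar (170,100) and pot (125,85). All are within tolerance and the arm is clear, so I'll hand in.

```bash
python3 -c "
from cell import *; print(job_done())"
```

```text
the job is handed in; nothing more can be done
None
```

All four containers now stand in the grey rack in reverse order: glue, short jar, tall jar, pot from left to right. I handed the job in at about 40 s of the 106 s allowed; no verdict was reported.

- **Position:** In the last two camera views each container was within about 7 mm of its compartment centre in rack x and y; the limit is 19 mm.
- **Height:** Measured tops were within about 3.5 mm of where they should be with the feet on the floor. The pot was furthest out, reading 1 mm high in one view and about 3 mm high in the other. The two views differ from each other by about 2 mm throughout, which matches the calibration error.
- **Upright and clear:** In the final picture all four look upright. The gripper was open and well above everything.
- **One regrip:** The first grip on the short jar closed to 61 mm instead of the expected 64 mm. I opened, went lower and gripped again before lifting; it then read 62 mm and held.
- **Missed detection:** The network missed the new rack in one picture, so I repeated the measurement.

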